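Find the box spanner that fits the pressure cooker's valve nut and nip the nut up

ROBOT

A 6-joint arm with a two-finger parallel gripper is mounted at the origin on a cart in front of the work surface, level with it; the furniture and walls round the work are solid. World frame = base frame: x ahead of the robot, y to its left, z up, the work surface at z = 0. Lengths are in m, angles in degrees, forces in N, time in s.
With the tool pointing down it reaches from about 0.3 to 0.775 m from the base axis. Payload 14.6 kg.
Tool frame: the origin (TCP) lies midway between the tips of the shut fingers; the grasp point (between the pads) lies 19 mm behind it; z points along the fingers, y is the line along which they close (so a half turn about z gives the same grasp; the last joint's range is limited). The gripper opens to 85 mm and grips with 20 to 120 N. Pads are 22 mm wide; open, the fingers measure 114 mm over their backs; the gripper's body (76 mm by 85 mm) begins 54 mm behind the grasp point. The pads swing forward as they close: fully open they stand 13 mm farther back than shut.
Start: joints at [-73.889, 17.183, 87.147, -0, 75.671, -3.816], TCP at [0.187, -0.517, 0.231] pointing down, gripper open.
Joint ranges: [-173.82, 173.82], [-45.26, 126.66], [13.44, 144.39], [-59.66, 239.66], [0, 175.72], [-146.38, 146.38]. Speed limits (degrees/s): [127.2, 127.2, 147.25, 180, 180, 180].

INTERFACE

Orientations are given as [roll, pitch, yaw] about the fixed x, y, z axes, in that order (R = Rz(yaw) Ry(pitch) Rx(roll)).
In Python, from cell import robot, optics gives the robot as it stands.
- The arm moves only by the tool drive_tool, never from a script. Its argument "targets" is a list of rows, each a list of 7 numbers: the shift along the tool's x, y, z in m, then the turn, a rotation vector about the tool's x, y, z in degrees, then the closure, from -1 (fully open) to 1 (shut). In form: [[dx, dy, dz, ax, ay, az, claw], ...]. A call has 1 to 12 rows; each row is the pose to reach, as a shift and turn from the pose commanded when the call began, along the tool's axes at that moment; what a row does not reach only later rows make up. A row lasts 1/8 s, in which the tool goes at most 62.5 mm and 10.7 degrees, less where a joint would pass 70% of its speed; a pose out of reach is approached as far as the arm can. A call with a gripper value outside its range is refused whole. The fingers move at their own pace and stop on an object; "newtons" is the grip in N (left out, the last holds). Time passes only in rows, so rows that repeat a pose let the fingers close. It gives the time, the measured TCP pose, the force, the opening and the grip force at its end, in the units of the state.
- robot.read_state(): the state, without advancing time (a new reading comes with each control period).
- optics.get_image(name): name is "scene" or "top" or "wrist"; returns (picture, depth): 400x640x3 uint8, red, green, blue; 400x640 float32, m along the optical axis (not along the pixel's ray), 0 where there is no reading.
- optics.get_calibration(name): a dict with "fx", "fy", "cx", "cy" (pixels), "dist" ([k1, k2, p1, p2, k3] as OpenCV has them; the pictures are not rectified), "rvec" (rotation vector, rad) and "tvec" (3), from world to camera coordinates, as OpenCV has them; the wrist camera has in their place "tool_from_camera" (4x4, takes a point from camera to tool coordinates, whose origin is the TCP and whose axes are the flange's). Camera axes: x right, y down, z forward; pixel columns grow to the right and rows downward; lengths in m; the calibration is good to about 2 mm. A picture is of the moment at which its call begins: read the wrist's pose just before it. get_calibration takes no time and is no camera call.
- robot.hand_in(): hands the job in; it is judged then, once.
The state is a dict: "t": time; "qpos": joint angles; "dq": joint speeds; "tau": joint torques, N m; "tool_pos": TCP position; "eef_rot": TCP orientation; "ft_force": force on the tool from outside, world axes, zero at the start; "torque": the same for the moment, N m; "finger_gap": finger opening in m; "gripper_force": force on a finger pad.
Only numpy, scipy, OpenCV 4.12 (cv2) and the standard library are available. Lean on these libraries where they do the work, as an engineer would, in place of code of your own. Each camera call takes 0.05 s, during which the arm holds its last target. There are 200 camera calls.

TASK

The hex nut that holds the vent pipe on the pressure cooker's lid has worked loose. Try the three box spanners on it until you find the one that fits, push that one fully down over the nut and turn the nut clockwise until it stops, tight (between an eighth and a sixth of a turn). Finish while still holding that spanner, seated on the nut, in the gripper; the spanners that do not fit end up standing upright on the worktop, and the other things stay where they are.

Things in the scene. Friction and masses are not known exactly. Their poses are not given: they have to be found in the camera images.
- nut_seat (a point): Centre of the underside of the brass hex nut in the middle of the lid, on a 37 mm washer 122 mm above the worktop. z up; x is square to one pair of its flats (flats every 60 degrees) and turns with it. 13 mm tall, the top 4 mm bevelled inwards by 1.7 mm; a 9 mm vent pipe sticks up 12 mm through it. Its width is not known beforehand: exactly one spanner fits, with 2 mm play.
- cooker: Pressure cooker, heavy, stands firm; origin under its centre, z up. Steel, 214 mm across the lid, rim 104 mm high, lid domed to 120 mm; two small fittings 58 mm from the lid's centre rise to 125 mm. Along +y (to the robot's left) a black handle, 28 mm wide, its top 110 mm high, reaches out 253 mm from the centre; along -y a short loop handle reaches out 136 mm, 82 mm high.
- nut (a joint): How far the nut has been screwed down: radians, grows as the nut turns clockwise seen from above. It starts loose, between 0 and 0.3, drags with about 0.12 N m, and comes to a firm stop (tight) at 1.0. It does not sink noticeably as it turns.
- spanner_a_mid (a point): Centre (half-way up, on the axis) of a loose tubular steel box spanner that stands on the worktop: straight hexagonal tube, open at both ends, 85 mm long, 25.5 mm across the outer flats, 19.5 mm across the flats of the bore. z along the tube, x square to one pair of flats (bore and outside parallel, every 60 degrees). 0.1 to 0.2 kg. Fully on the nut, its lower end stands on the washer.
- spanner_b_mid (a point): Centre (half-way up, on the axis) of a loose tubular steel box spanner that stands on the worktop: straight hexagonal tube, open at both ends, 85 mm long, 28.5 mm across the outer flats, 22.5 mm across the flats of the bore. z along the tube, x square to one pair of flats (bore and outside parallel, every 60 degrees). 0.1 to 0.2 kg. Fully on the nut, its lower end stands on the washer.
- spanner_c_mid (a point): Centre (half-way up, on the axis) of a loose tubular steel box spanner that stands on the worktop: straight hexagonal tube, open at both ends, 85 mm long, 32 mm across the outer flats, 26 mm across the flats of the bore. z along the tube, x square to one pair of flats (bore and outside parallel, every 60 degrees). 0.1 to 0.2 kg. Fully on the nut, its lower end stands on the washer.
- weight: Bystander: the cooker's regulator weight, taken off for the job: steel, black knob, 32 mm across, 44 mm tall; origin at its underside.
- mug: Bystander: two-coloured mug, 105 mm tall; origin at its underside.
- tape: Bystander: roll of tape lying flat, 104 mm across, 25 mm tall; origin at its underside.
- tea_box: Bystander: cardboard tea box, 63x112x76 mm; origin at its underside. It stands beneath the front of a wall cabinet, whose underside is 0.49 m above the worktop and whose front is 0.64 m ahead of the robot base, from 0.10 m left to 0.54 m right of it: keep the wrist clear of that.
- salt: Bystander: salt shaker, 44 mm across, 90 mm tall; origin at its underside.
- garlic1: Bystander: garlic bulb, 60 mm; origin at its underside.
- tommy_bar: Bystander: steel tommy bar lying on the worktop, 8 mm thick, about 160 mm long; origin at its middle.
There are look-alikes about, which are no part of the job. Leave any green or red look-alike of the part that bears spanner_c_mid alone.

How it is judged (in metres and radians):
On the way:
1. a box spanner has been put fully over the nut while the nut is still loose (((z of spanner_a_mid in the frame of nut_seat below 0.0465 m and horizontal distance between spanner_a_mid and nut_seat below 0.006 m and angle between spanner_a_mid's own z axis and vertical below 0.12 rad) or (z of spanner_b_mid in the frame of nut_seat below 0.0465 m and horizontal distance between spanner_b_mid and nut_seat below 0.006 m and angle between spanner_b_mid's own z axis and vertical below 0.12 rad) or (z of spanner_c_mid in the frame of nut_seat below 0.0465 m and horizontal distance between spanner_c_mid and nut_seat below 0.006 m and angle between spanner_c_mid's own z axis and vertical below 0.12 rad)) and value of joint nut below 0.75 rad), for 0.2 s.
At the end, for the whole second after the job is handed in: Nut within 0.1 rad of its stop at 1.0; one spanner fully over it (lower end within 4 mm of the nut's underside, middle within 6 mm of its axis, upright within 0.12 rad), gripped by the fingers (over 2 N); the other two stand upright (within 0.12 rad), at rest, on the worktop (value of joint nut above 0.9 rad and ((z of spanner_a_mid in the frame of nut_seat below 0.0465 m and horizontal distance between spanner_a_mid and nut_seat below 0.006 m and angle between each of spanner_a_mid, spanner_b_mid, spanner_c_mid's own z axis and vertical below 0.12 rad and contact force between the fingers and spanner_a above 2 N and height (world z) of each of spanner_b_mid, spanner_c_mid below 0.047 m and linear speed of each of spanner_b, spanner_c below 0.02 m/s) or (z of spanner_b_mid in the frame of nut_seat below 0.0465 m and horizontal distance between spanner_b_mid and nut_seat below 0.006 m and angle between each of spanner_b_mid, spanner_a_mid, spanner_c_mid's own z axis and vertical below 0.12 rad and contact force between the fingers and spanner_b above 2 N and height (world z) of each of spanner_a_mid, spanner_c_mid below 0.047 m and linear speed of each of spanner_a, spanner_c below 0.02 m/s) or (z of spanner_c_mid in the frame of nut_seat below 0.0465 m and horizontal distance between spanner_c_mid and nut_seat below 0.006 m and angle between each of spanner_c_mid, spanner_a_mid, spanner_b_mid's own z axis and vertical below 0.12 rad and contact force between the fingers and spanner_c above 2 N and height (world z) of each of spanner_a_mid, spanner_b_mid below 0.047 m and linear speed of each of spanner_a, spanner_b below 0.02 m/s))); the arm keeps its last pose, push and grip.
It fails at once if a bystander (regulator weight, mug, tape roll, tea box, salt shaker, garlic, tommy bar) is shifted by more than 30 mm (distance of any of weight, mug, tape, tea_box, salt, garlic1, tommy_bar from where it was at the start of the episode above 0.03 m).
It also fails if it takes over 72 s, if anything falls off the work surface, if the arm or the gripper's body presses on something with over 40 N, if the wrist force passes 120 N, or if a joint passes its speed limit or range.

## Working session

There is one attempt and no reset: what is moved stays moved. The work goes in short steps, Python scripts to look and compute and a tool call to move; the robot and the scene stay as the last step left them, time stands still between calls to the robot, and variables do not carry over. Pictures are saved under pics/ and viewed, at most 10 in all, crops included, and the job is handed in when it is done.

Besides the shell and the picture viewer there is one more tool, called after "Call:" by a JSON object that holds its "api" and its "payload", one argument or row to a line. drive_tool: Moves the arm, as the interface text tells. Its arguments: {"type":"object","properties":{"targets":{"type":"array"},"newtons":{"type":"number"}},"required":["targets"]}

```bash
ls; mkdir -p pics
cat > h.py <<'E'
import numpy as np, cv2
from cell import robot, optics
from scipy.spatial.transform import Rotation as R
def cam(name):
    s=robot.read_state(); c=optics.get_calibration(name); im,d=optics.get_image(name)
    K=np.array([[c['fx'],0,c['cx']],[0,c['fy'],c['cy']],[0,0,1.]]); dist=np.array(c['dist'],float)
    if 'rvec' in c:
        M=np.eye(4); M[:3,:3]=cv2.Rodrigues(np.array(c['rvec'],float))[0]; M[:3,3]=np.ravel(c['tvec']); W=np.linalg.inv(M)
    else:
        T=np.eye(4); T[:3,:3]=R.from_euler('xyz',s['eef_rot'],degrees=True).as_matrix(); T[:3,3]=s['tool_pos']; W=T@np.array(c['tool_from_camera'])
    return im,d,K,dist,W
def cloud(d,K,dist,W):
    h,w=d.shape; u,v=np.meshgrid(np.arange(w),np.arange(h))
    n=cv2.undistortPoints(np.stack([u,v],-1).reshape(-1,1,2).astype(np.float64),K,dist).reshape(h,w,2)
    P=np.concatenate([n*d[...,None],d[...,None]],-1)
    X=P@W[:3,:3].T+W[:3,3]; X[d<=0]=np.nan
    return X
E
python3 - <<'E'
from h import *
print(robot.read_state())
for n in('top','scene'):
    im,d,K,D,W=cam(n); cv2.imwrite(f'pics/{n}.png',im[...,::-1]); np.savez(f'{n}.npz',im=im,d=d,K=K,D=D,W=W); print(n,W.round(2),K[0,0])
E
```

```text
pics
{'t': 0.0, 'qpos': array([-7.38885367e+01,  1.72194354e+01,  8.71814425e+01, -2.56547816e-03,
        7.56693142e+01, -3.81543139e+00]), 'dq': array([ 0.12448562,  0.07338788, -0.10820448,  0.02838674,  0.02933332,
       -0.04486994]), 'tau': array([-1.71849239e-03, -5.43500984e+01, -3.61792159e+01, -1.50067513e-04,
        4.02138787e-03,  1.66746548e-05]), 'tool_pos': array([ 0.18737705, -0.51684553,  0.23067643]), 'eef_rot': array([-1.79929798e+02, -2.19140228e-03,  1.99275299e+01]), 'ft_force': array([ 0.04748197,  0.47770747, -0.81172151]), 'torque': array([-0.03833056, -0.00794729,  0.01042385]), 'gripper_force': 0.0, 'finger_gap': 0.085196068117822}
top [[ 0.1  -0.97  0.21  0.35]
 [-0.99 -0.1   0.03 -0.26]
 [-0.   -0.21 -0.98  1.07]
 [ 0.    0.    0.    1.  ]] 389.59757521228306
scene [[-0.86 -0.22  0.46  0.09]
 [-0.51  0.41 -0.76  0.51]
 [-0.02 -0.89 -0.46  0.58]
 [ 0.    0.    0.    1.  ]] 371.15020628028975
```

View pics/top.png

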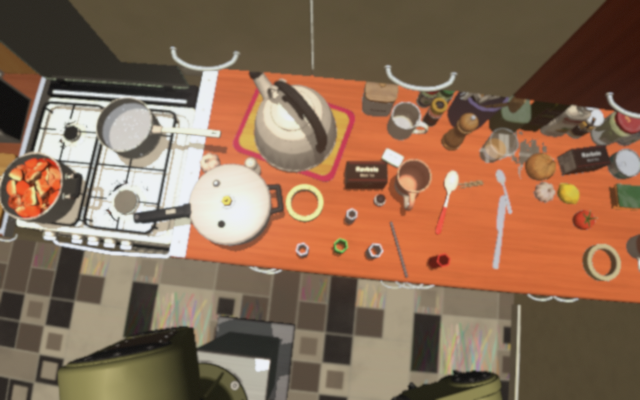

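View pics/scene.png

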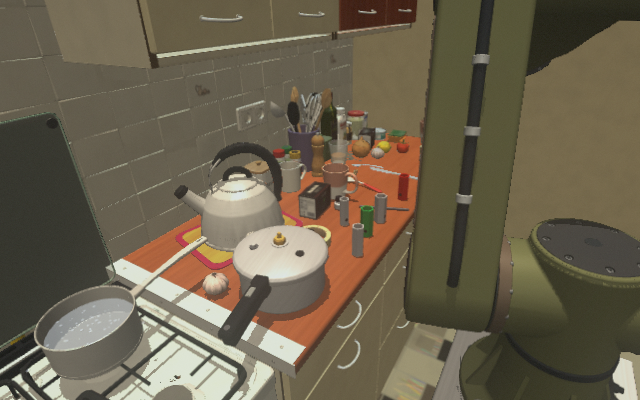

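Top view: steel tubes at (302,249), (351,214) and (374,250). The look-alikes to leave alone are green (341,245) and red (439,261). The nut is at (227,201), the tape at (305,203), the tea box at (366,175), the mug at (411,180), the weight at (380,200) and the tommy bar at (399,249).

Run:
```python
from h import *
z=np.load('top.npz'); X=cloud(z['d'],z['K'],z['D'],z['W']); im=z['im']
for n,(u,v) in dict(s1=(302,249),s2=(351,214),s3=(374,250),green=(341,245),red=(439,261),weight=(380,200)).items():
    P=X[v-14:v+15,u-14:u+15].reshape(-1,3); q=P[(P[:,2]>.07 if n!='weight' else P[:,2]>.03)&(P[:,2]<.11)]
    print(n,len(q),q.mean(0).round(4),np.ptp(q,axis=0).round(3)) if len(q) else print(n,np.nanmax(P[:,2]))
P=X[185:217,210:244].reshape(-1,3); q=P[P[:,2]>.128]; print('nut',len(q),q.mean(0),np.ptp(q,axis=0),np.nanmax(P[:,2]))
P=X[150:260,180:290].reshape(-1,3); q=P[(P[:,2]>.098)&(P[:,2]<.128)]; print('lid',q.min(0),q.max(0))
c=[cv2.resize(im[225:275,285:395],None,fx=7,fy=7,interpolation=2),cv2.resize(im[180:230,195:305],None,fx=7,fy=7,interpolation=2)]
c[1]=cv2.resize(im[190:240,300:410],None,fx=7,fy=7,interpolation=2) if 0 else c[1]
cv2.imwrite('pics/crop.png',cv2.resize(np.vstack(c),(660,600))[...,::-1])
```

```text
s1 53 [ 0.4426 -0.2137  0.0828] [0.03  0.028 0.02 ]
s2 55 [ 0.5449 -0.3326  0.0829] [0.029 0.025 0.017]
s3 74 [ 0.4583 -0.4003  0.0825] [0.032 0.035 0.02 ]
green 67 [ 0.4622 -0.3109  0.0832] [0.035 0.034 0.019]
red 93 [ 0.4507 -0.5735  0.081 ] [0.036 0.034 0.02 ]
weight 83 [ 0.6111 -0.4056  0.0402] [0.048 0.054 0.017]
nut 83 [ 0.536493   -0.01926948  0.1364786 ] [0.02574029 0.02313841 0.02171656] 0.14974797231769332
lid [ 0.43141223 -0.15512873  0.09800282] [0.69086307 0.109732   0.1274635 ]
```

View pics/crop.png

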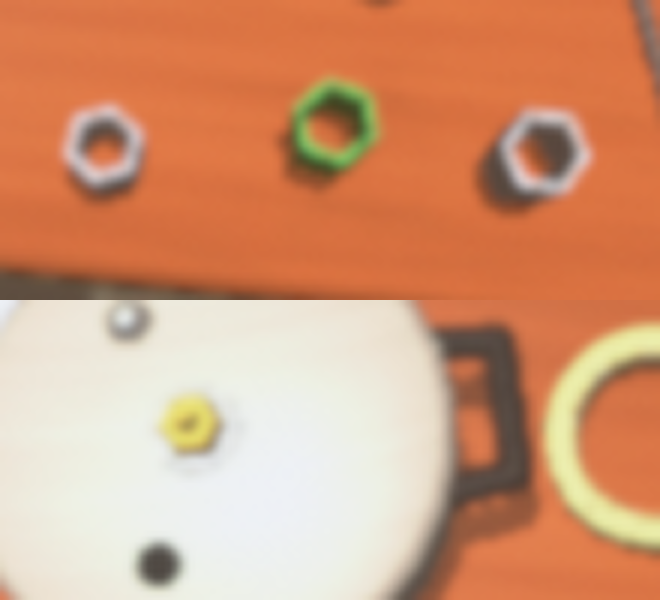

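Left to right in the crop: a mid-sized grey tube (105,148), the green look-alike (335,125), and the largest grey tube (545,152). The brass nut is at (190,425) in the lower half. I'll use the wrist camera to get the widths.

```bash
cat >> h.py <<'E'
def row(p,yaw,rpos=None,ryaw=None):
    """row (tool shift, turn) from current pose to TCP at p, pointing down, given yaw (deg)"""
    s=robot.read_state()
    A=R.from_euler('xyz',s['eef_rot'],degrees=True); B=R.from_euler('xyz',[180,0,yaw],degrees=True)
    return A.inv().apply(np.array(p)-s['tool_pos']).round(4), (A.inv()*B).as_rotvec(degrees=True).round(2)
E
python3 - <<'E'
from h import *
print(np.array(optics.get_calibration('wrist')['tool_from_camera']).round(3), optics.get_calibration('wrist')['fx'])
for y in (0,90): print(row([.535,-.02,.30],y))
E
```

```text
[[-0.    -0.965 -0.261  0.067]
 [ 1.    -0.    -0.     0.   ]
 [ 0.    -0.261  0.965 -0.144]
 [ 0.     0.     0.     1.   ]] 295.9232129539267
(array([ 0.4962, -0.3487, -0.0688]), array([-6.000e-02,  1.000e-02,  1.993e+01]))
(array([ 0.4962, -0.3487, -0.0688]), array([-5.000e-02, -4.000e-02, -7.007e+01]))
```

Call:
{"api": "drive_tool", "payload": {
  "targets": [
    [0.05, -0.035, -0.03, 0, 0, 2, -1],
    [0.1, -0.07, -0.03, 0, 0, 4, -1],
    [0.15, -0.105, -0.03, 0, 0, 6, -1],
    [0.2, -0.14, -0.03, 0, 0, 8, -1],
    [0.25, -0.175, -0.02, 0, 0, 10, -1],
    [0.3, -0.21, -0.01, 0, 0, 12, -1],
    [0.35, -0.246, 0, 0, 0, 14, -1],
    [0.4, -0.281, 0, 0, 0, 16, -1],
    [0.45, -0.316, 0, 0, 0, 18, -1],
    [0.496, -0.349, 0, 0, 0, 20, -1],
    [0.496, -0.349, 0, 0, 0, 20, -1],
    [0.496, -0.349, 0, 0, 0, 20, -1]
  ]
}}

```text
t: 1.6
tool_pos: [0.5345, -0.0202, 0.2309]
eef_rot: [180.0, 0.1, -0.0]
ft_force: [0.1, -1.6, 0.2]
finger_gap: 0.0857
gripper_force: 0.0
```

```bash
cat >> h.py <<'E'
def hexfit(q,lo=-30,hi=30):
    """fit: for hull points q (N,2) return centre, across flats, angle of flat normal (mod 60)"""
    h=cv2.convexHull(q.astype(np.float32))[:,0]; best=None
    for a in np.arange(-30,30,1.):
        n=np.deg2rad(a+np.array([0,60,120])); N=np.c_[np.cos(n),np.sin(n)]
        pr=h@N.T; w=np.ptp(pr,axis=0); m=(pr.max(0)+pr.min(0))/2
        if best is None or w.mean()<best[0]: best=(w.mean(),a,np.linalg.lstsq(N,m,rcond=None)[0],w)
    return best
E
python3 - <<'E'
from h import *
s=robot.read_state(); print(s['t'],s['tool_pos'],s['eef_rot'],s['ft_force'])
im,d,K,D,W=cam('wrist'); X=cloud(d,K,D,W); np.savez('w1.npz',im=im,d=d,K=K,D=D,W=W)
cv2.imwrite('pics/w1.png',im[...,::-1])
r=np.hypot(X[...,0]-.536,X[...,1]+.02)
m=(X[...,2]>.130)&(X[...,2]<.16)&(r<.03); ys,xs=np.nonzero(m); print(len(xs),xs.mean(),ys.mean())
for lo,hi in((.1225,.16),(.126,.16),(.128,.1345),(.134,.139)):
    q=X[(X[...,2]>lo)&(X[...,2]<hi)&(r<.025)]; print(lo,hi,len(q),q.mean(0).round(4),hexfit(q[:,:2]))
E
```

```text
1.6 [ 0.53445148 -0.02015021  0.23090489] [ 1.79994924e+02  5.22182231e-02 -4.00485172e-02] [ 0.09255989 -1.57851585  0.24625112]
687 312.5604075691412 199.21397379912665
0.1225 0.16 1346 [ 0.5391 -0.0177  0.1308] (np.float64(0.047161559136026376), np.float64(-30.0), array([ 0.53634102, -0.02005891]), array([0.04759551, 0.04689343, 0.04699574]))
0.126 0.16 707 [ 0.5389 -0.0175  0.1374] (np.float64(0.023856650323580725), np.float64(13.0), array([ 0.53708741, -0.0175636 ]), array([0.02430071, 0.02382879, 0.02344045]))
0.128 0.1345 114 [ 0.5431 -0.0177  0.1327] (np.float64(0.023853961164616116), np.float64(12.0), array([ 0.53707963, -0.01750545]), array([0.02420913, 0.02379429, 0.02355846]))
0.134 0.139 493 [ 0.5381 -0.0175  0.1363] (np.float64(0.0230655264349597), np.float64(10.0), array([ 0.53714736, -0.01733176]), array([0.02292421, 0.02321951, 0.02305286]))
```

View pics/w1.png

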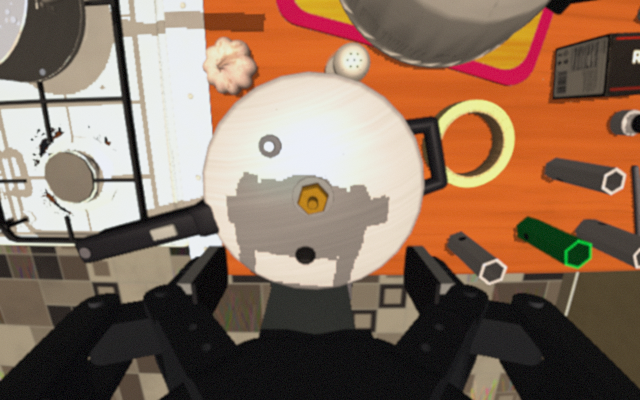

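The wrist view shows the nut at (313,199). It is about 23.9 mm across flats, so spanner c (26 mm bore) fits; a and b have bores smaller than the nut. I'm going above spanner c, the largest grey tube, beyond the green one, to look at it.

Call:
{"api": "drive_tool", "payload": {
  "targets": [
    [-0.01, 0.055, 0, 0, 0, 0, -1],
    [-0.022, 0.11, 0, 0, 0, 0, -1],
    [-0.034, 0.165, 0, 0, 0, 0, -1],
    [-0.046, 0.22, 0.01, 0, 0, 0, -1],
    [-0.058, 0.275, 0.02, 0, 0, 0, -1],
    [-0.07, 0.33, 0.03, 0, 0, 0, -1],
    [-0.078, 0.382, 0.03, 0, 0, 0, -1],
    [-0.078, 0.382, 0.03, 0, 0, 0, -1],
    [-0.078, 0.382, 0.03, 0, 0, 0, -1]
  ]
}}

```text
t: 2.78
tool_pos: [0.4555, -0.402, 0.2013]
eef_rot: [-180.0, 0.0, -0.2]
ft_force: [0.2, 0.7, -0.7]
finger_gap: 0.0854
gripper_force: 0.0
```

Run:
```python
from h import *
s=robot.read_state(); print(s['t'],s['tool_pos'],s['eef_rot'],s['qpos'].round(1))
im,d,K,D,W=cam('wrist'); X=cloud(d,K,D,W); cv2.imwrite('pics/w2.png',im[...,::-1])
m=(X[...,2]>.078)&(X[...,2]<.095); n,l,st,ce=cv2.connectedComponentsWithStats(m.astype(np.uint8))
for i in range(1,n):
    if st[i,4]>60:
        q=X[l==i]; print(st[i],ce[i].round(),q.mean(0).round(4),im[l==i].mean(0).round(),hexfit(q[:,:2]))
```

```text
2.775 [ 0.4555092  -0.40200372  0.20131351] [-1.79983956e+02  6.76528785e-03 -1.52053011e-01] [-44.9  25.9  79.3   0.   74.8  45.3]
[   0   29   45  148 2300] [17. 92.] [ 0.5521 -0.1358  0.0825] [54. 50. 50.] (np.float64(0.09459593491536404), np.float64(15.0), array([ 0.53859141, -0.12713673]), array([0.1149479 , 0.04657805, 0.12226185]))
[406  30  22  25 325] [416.  44.] [ 0.5832 -0.4825  0.0883] [218. 146. 107.] (np.float64(0.014609023183311068), np.float64(-22.0), array([ 0.58373629, -0.48270709]), array([0.01269654, 0.01781468, 0.01331584]))
[217  76  34  37 493] [233.  94.] [ 0.545  -0.3329  0.0853] [223. 223. 223.] (np.float64(0.026008947301007834), np.float64(-28.0), array([ 0.54470786, -0.33333922]), array([0.02577952, 0.02584587, 0.02640144]))
[197 171  42  40 592] [217. 191.] [ 0.462  -0.3124  0.0849] [ 66. 191.  74.] (np.float64(0.03240733618736039), np.float64(-17.0), array([ 0.46149829, -0.31249224]), array([0.03319854, 0.03147432, 0.03254914]))
[295 176  41  37 507] [315. 195.] [ 0.4579 -0.4016  0.0854] [183. 167. 153.] (np.float64(0.032260779425652544), np.float64(-1.0), array([ 0.45799742, -0.40154596]), array([0.03234752, 0.032336  , 0.03209882]))
[479 182  43  39 726] [500. 201.] [ 0.4512 -0.5743  0.0841] [195.  19.   4.] (np.float64(0.03307437162695334), np.float64(18.0), array([ 0.45044028, -0.57514382]), array([0.03307093, 0.03400944, 0.03214275]))
[103 194  35  35 604] [120. 211.] [ 0.4426 -0.2166  0.0841] [181. 174. 165.] (np.float64(0.029349480420409402), np.float64(24.0), array([ 0.44207907, -0.21602421]), array([0.02821   , 0.0301618 , 0.02967664]))
```

View pics/w2.png

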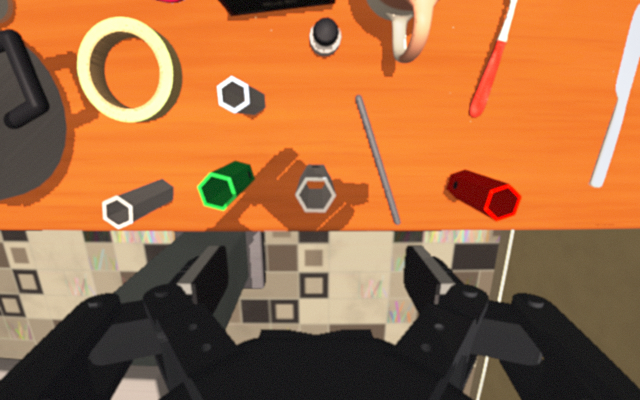

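Spanner c is the grey tube at (315,195): 32.2 mm across flats, centre (0.458, -0.402), top at 0.085. a is at (233,94), b at (120,211), and green (217,191) and red (500,201) stay untouched. Now grasping c at tool yaw 29.

Call:
{"api": "drive_tool", "payload": {
  "targets": [
    [0.0025, 0, 0.03, 0, 0, -10, -1],
    [0.0025, 0, 0.06, 0, 0, -20, -1],
    [0.0025, 0, 0.09, 0, 0, -29, -1],
    [0.0025, 0, 0.12, 0, 0, -29, -1],
    [0.0025, 0, 0.152, 0, 0, -29, -1],
    [0.0025, 0, 0.152, 0, 0, -29, -1],
    [0.0025, 0, 0.152, 0, 0, -29, 1],
    [0.0025, 0, 0.152, 0, 0, -29, 1],
    [0.0025, 0, 0.152, 0, 0, -29, 1],
    [0.0025, 0, 0.152, 0, 0, -29, 1],
    [0.0025, 0, 0.152, 0, 0, -29, 1]
  ],
  "newtons": 60
}}

```text
t: 4.2
tool_pos: [0.4591, -0.4021, 0.0503]
eef_rot: [179.9, -0.0, 28.9]
ft_force: [-0.8, 0.7, 6.5]
finger_gap: 0.0313
gripper_force: 59.2
```

Call:
{"api": "drive_tool", "payload": {
  "targets": [
    [0, 0, -0.04, 0, 0, 0, 1],
    [0, 0, -0.1, 0, 0, 0, 1],
    [0, 0, -0.15, 0, 0, 0, 1],
    [0, 0, -0.18, 0, 0, 0, 1],
    [0, 0, -0.18, 0, 0, 0, 1],
    [0, 0, -0.18, 0, 0, 0, 1]
  ],
  "newtons": 60
}}

```text
t: 4.95
tool_pos: [0.4585, -0.4015, 0.2277]
eef_rot: [-179.9, 0.0, 28.9]
ft_force: [-0.5, 0.5, -2.1]
finger_gap: 0.0308
gripper_force: 59.9
```

```bash
cat > inhand.py <<'E'
from h import *
s=robot.read_state(); print(s['t'],s['tool_pos'],s['eef_rot'],s['finger_gap'],s['ft_force'])
im,d,K,D,W=cam('wrist'); X=cloud(d,K,D,W); cv2.imwrite('pics/w3.png',im[...,::-1])
T=R.from_euler('xyz',s['eef_rot'],degrees=True); Y=T.inv().apply((X-s['tool_pos']).reshape(-1,3)).reshape(X.shape)
m=(Y[...,2]>-.044)&(Y[...,2]<-.030)&(np.hypot(Y[...,0],Y[...,1])<.022)
q=Y[m]; print(len(q),q.mean(0).round(4),np.percentile(q,[1,99],axis=0).round(4)); print(hexfit(q[:,:2]))
q=Y[m&(abs(Y[...,1])<.006)]; print(np.percentile(q,[1,50,99],axis=0).round(4))
E
python3 inhand.py; python3 -c "
from h import *
print(row([.537,-.0175,.23],42))"
```

```text
4.95 [ 0.458452   -0.40147839  0.22769547] [-1.79880179e+02  3.40507971e-02  2.89235557e+01] 0.03077415367052785 [-0.53034376  0.49219992 -2.13060967]
3507 [ 0.001   0.0001 -0.0359] [[-0.0167 -0.018  -0.0426]
 [ 0.0172  0.0182 -0.0302]]
(np.float64(0.03763853904567025), np.float64(27.0), array([0.00111587, 0.00046125]), array([0.03634281, 0.03795604, 0.03861677]))
[[-0.018  -0.0059 -0.0373]
 [-0.0122  0.     -0.0355]
 [ 0.0176  0.0058 -0.0301]]
(array([ 0.2545, -0.298 , -0.002 ]), array([ -0.16,   0.03, -13.07]))
```

View pics/w3.png

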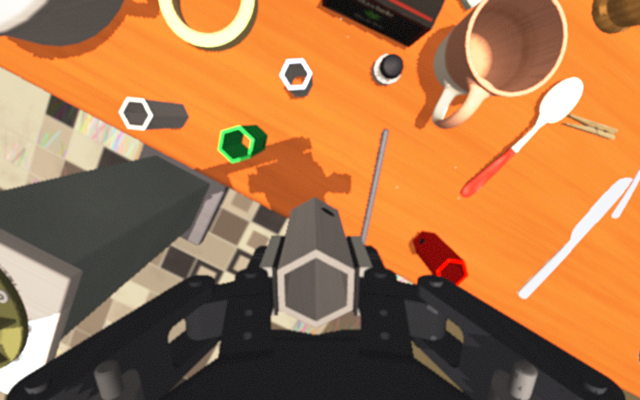

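The spanner is held centred and upright, with its rim at (315,288), between the pads on a pair of flats. Its lower end is about 49.5 mm below the TCP. Next, move over the nut and align to yaw 42.

Call:
{"api": "drive_tool", "payload": {
  "targets": [
    [0.035, -0.042, -0.005, 0, 0, -2, 1],
    [0.07, -0.084, -0.005, 0, 0, -4, 1],
    [0.106, -0.126, -0.005, 0, 0, -6, 1],
    [0.142, -0.168, -0.005, 0, 0, -8, 1],
    [0.178, -0.21, -0.005, 0, 0, -10, 1],
    [0.214, -0.25, -0.002, 0, 0, -12, 1],
    [0.24, -0.282, -0.002, 0, 0, -13, 1],
    [0.2545, -0.298, -0.002, 0, 0, -13, 1],
    [0.2545, -0.298, -0.002, 0, 0, -13, 1],
    [0.2545, -0.298, -0.002, 0, 0, -13, 1]
  ]
}}

```text
t: 6.25
tool_pos: [0.5371, -0.0185, 0.2305]
eef_rot: [-179.9, 0.1, 41.9]
ft_force: [0.0, -0.4, -1.3]
finger_gap: 0.0312
gripper_force: 60.0
```

```bash
sed -i 's/w3.png/w4.png/' inhand.py; python3 inhand.py; python3 -c "
from h import *
print(row([.537,-.0175,.23],42))
im,d,K,D,W=cam('scene');cv2.imwrite('pics/s4.png',cv2.resize(im[130:300,190:390],None,fx=3,fy=3)[...,::-1])
im=cv2.imread('pics/s4.png');w=cv2.imread('pics/w4.png')
cv2.imwrite('pics/m4.png',np.hstack([cv2.resize(im,(400,340)),cv2.resize(w[100:400,143:497],(400,340))]))"
```

```text
6.25 [ 0.53711432 -0.01849141  0.23049481] [-1.79948139e+02  5.92788449e-02  4.19099298e+01] 0.03123169185339152 [ 0.00996093 -0.36930055 -1.28989782]
3517 [ 0.001   0.0003 -0.0359] [[-0.0168 -0.0179 -0.0428]
 [ 0.0171  0.0183 -0.0302]]
(np.float64(0.03767993332606678), np.float64(27.0), array([0.00102748, 0.00048179]), array([0.03645515, 0.03797634, 0.03860832]))
[[-0.018  -0.0058 -0.0372]
 [-0.0122  0.0002 -0.0355]
 [ 0.0176  0.0059 -0.0301]]
(array([ 0.0007, -0.001 ,  0.0007]), array([-0.04,  0.04, -0.12]))
```

View pics/m4.png

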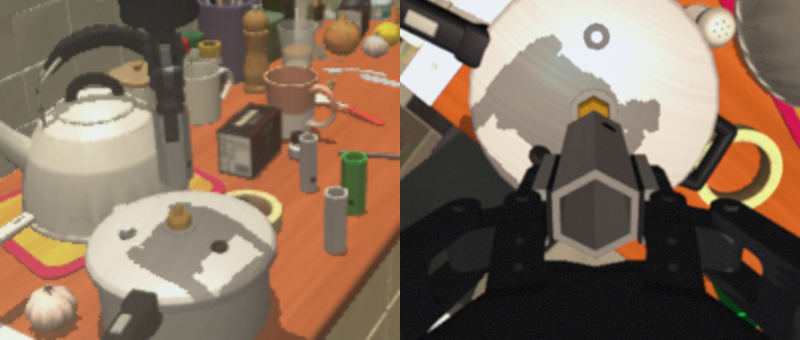

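Left picture: the spanner hangs over the nut. Right picture: the nut (593,108) lies in line with the tube, with its edges parallel. Now descending.

Call:
{"api": "drive_tool", "payload": {
  "targets": [
    [0.0005, -0.001, 0.015, 0, 0, 0, 1],
    [0.0005, -0.001, 0.03, 0, 0, 0, 1],
    [0.0005, -0.001, 0.04, 0, 0, 0, 1],
    [0.0005, -0.001, 0.044, 0, 0, 0, 1],
    [0.0005, -0.001, 0.048, 0, 0, 0, 1],
    [0.0005, -0.001, 0.05, 0, 0, 0, 1],
    [0.0005, -0.001, 0.05, 0, 0, 0, 1]
  ],
  "newtons": 80
}}

```text
t: 7.22
tool_pos: [0.5372, -0.0168, 0.1814]
eef_rot: [180.0, -0.0, 41.9]
ft_force: [-0.0, -0.2, -1.1]
finger_gap: 0.0313
gripper_force: 81.8
```

Call:
{"api": "drive_tool", "payload": {
  "targets": [
    [0, 0, 0.003, 0, 0, 0, 1],
    [0, 0, 0.006, 0, 0, 0, 1],
    [0, 0, 0.008, 0, 0, 0, 1],
    [0, 0, 0.0095, 0, 0, 0, 1],
    [0, 0, 0.0105, 0, 0, 0, 1],
    [0, 0, 0.0105, 0, 0, 0, 1]
  ],
  "newtons": 80
}}

```text
t: 7.98
tool_pos: [0.5373, -0.0167, 0.1723]
eef_rot: [180.0, -0.0, 41.9]
ft_force: [-7.3, 1.4, 14.8]
finger_gap: 0.0309
gripper_force: 84.1
```

Seated: the lower end is at about 0.1228, with 15 N upward. Next I turn clockwise and watch the torque.

Call:
{"api": "drive_tool", "payload": {
  "targets": [
    [-0.0004, -0.0003, 0, 0, 0, 0, 1],
    [-0.0004, -0.0003, 0, 0, 0, 5, 1],
    [-0.0004, -0.0003, 0, 0, 0, 10, 1],
    [-0.0004, -0.0003, 0, 0, 0, 15, 1],
    [-0.0004, -0.0003, 0, 0, 0, 20, 1],
    [-0.0004, -0.0003, 0, 0, 0, 25, 1],
    [-0.0004, -0.0003, 0, 0, 0, 30, 1],
    [-0.0004, -0.0003, 0, 0, 0, 35, 1],
    [-0.0004, -0.0003, 0, 0, 0, 40, 1],
    [-0.0004, -0.0003, 0, 0, 0, 40, 1]
  ],
  "newtons": 110
}}

```text
t: 9.22
tool_pos: [0.5375, -0.0179, 0.1724]
eef_rot: [179.9, -0.2, 1.8]
ft_force: [-1.4, -5.3, 10.7]
finger_gap: 0.0306
gripper_force: 108.1
```

```bash
python3 -c "
from h import *
s=robot.read_state();print(s['torque'],s['qpos'].round(2),s['tool_pos'])"
```

```text
[-1.64655945  0.14454457 -0.04844194] [-5.76 18.73 93.29 -0.12 67.77 82.44] [ 0.53751932 -0.0179237   0.172368  ]
```

Call:
{"api": "drive_tool", "payload": {
  "targets": [
    [0, 0, 0, 0, 0, 3, 1],
    [0, 0, 0, 0, 0, 6, 1],
    [0, 0, 0, 0, 0, 9, 1],
    [0, 0, 0, 0, 0, 12, 1],
    [0, 0, 0, 0, 0, 12, 1]
  ],
  "newtons": 110
}}

```text
t: 9.85
tool_pos: [0.5374, -0.0181, 0.1724]
eef_rot: [179.9, -0.2, -10.1]
ft_force: [-2.0, -9.0, 11.5]
finger_gap: 0.0308
gripper_force: 108.2
```

```bash
python3 -c "
from h import *
s=robot.read_state();print(s['torque'],s['eef_rot'],s['qpos'].round(2),s['tau'].round(2))"
```

```text
[-1.95587741  0.43322829  0.07091236] [179.87960259  -0.1953042  -10.12145896] [-5.77 18.73 93.3  -0.15 67.78 94.4 ] [  4.47 -48.12 -30.15   2.41  -0.27   0.51]
```

Call:
{"api": "drive_tool", "payload": {
  "targets": [
    [0, 0.0005, 0, 0, 0, 3, 1],
    [0, 0.0005, 0, 0, 0, 6, 1],
    [0, 0.0005, 0, 0, 0, 8, 1],
    [0, 0.0005, 0, 0, 0, 8, 1]
  ],
  "newtons": 110
}}

```text
t: 10.35
tool_pos: [0.5373, -0.0184, 0.1724]
eef_rot: [179.9, -0.2, -18.1]
ft_force: [-2.1, -6.5, 11.5]
finger_gap: 0.0308
gripper_force: 108.2
```

```bash
python3 -c "
from h import *
s=robot.read_state();print(s['torque'],s['eef_rot'],s['tau'].round(2))"
```

```text
[-1.59773179  0.54570489  0.0879706 ] [179.93128608  -0.19464018 -18.10167347] [  3.5  -47.94 -30.25   1.98  -0.44   0.41]
```

Call:
{"api": "drive_tool", "payload": {
  "targets": [
    [0, 0.0003, 0, 0, 0, 3, 1],
    [0, 0.0003, 0, 0, 0, 6, 1],
    [0, 0.0003, 0, 0, 0, 6, 1]
  ],
  "newtons": 110
}}

```text
t: 10.72
tool_pos: [0.5371, -0.0185, 0.1724]
eef_rot: [180.0, -0.2, -24.1]
ft_force: [-1.7, -6.3, 11.5]
finger_gap: 0.0302
gripper_force: 108.3
```

```bash
python3 -c "
from h import *
s=robot.read_state();print(s['torque'],s['eef_rot'],s['tau'].round(2))"
```

```text
[-1.3335452   0.55585437  0.11440083] [179.96306479  -0.18998257 -24.11590864] [  3.   -47.82 -30.3    1.7   -0.54   0.51]
```

Call:
{"api": "drive_tool", "payload": {
  "targets": [
    [0, 0, 0, 0, 0, 3, 1],
    [0, 0, 0, 0, 0, 5, 1],
    [0, 0, 0, 0, 0, 5, 1]
  ],
  "newtons": 110
}}

```text
t: 11.1
tool_pos: [0.537, -0.0186, 0.1724]
eef_rot: [180.0, -0.2, -29.1]
ft_force: [-2.9, -5.8, 12.0]
finger_gap: 0.0304
gripper_force: 108.4
```

```bash
cat > t.py <<'E'
from h import *
s=robot.read_state();print(s['torque'],s['eef_rot'],s['qpos'][5],s['tau'].round(2)[5])
E
python3 t.py
```

```text
[-1.45621737  0.83211603  0.33005916] [179.95838164  -0.18785399 -29.07703855] 113.28574991138291 0.63
```

Call:
{"api": "drive_tool", "payload": {
  "targets": [
    [0, 0, 0, 0, 0, 1.5, 1],
    [0, 0, 0, 0, 0, 3, 1],
    [0, 0, 0, 0, 0, 3, 1]
  ],
  "newtons": 115
}}

```text
t: 11.48
tool_pos: [0.537, -0.0186, 0.1724]
eef_rot: [180.0, -0.2, -32.1]
ft_force: [-3.4, -7.3, 13.2]
finger_gap: 0.0307
gripper_force: 112.5
```

```bash
python3 t.py
```

```text
[-1.51328843  0.91018114  0.53894753] [179.95466292  -0.18517596 -32.05122246] 116.26366491462171 0.81
```

Call:
{"api": "drive_tool", "payload": {
  "targets": [
    [0, 0, 0, 0, 0, 2, 1],
    [0, 0, 0, 0, 0, 4, 1],
    [0, 0, 0, 0, 0, 4, 1],
    [0, 0, 0, 0, 0, 4, 1]
  ],
  "newtons": 120
}}

```text
t: 11.98
tool_pos: [0.5369, -0.0187, 0.1724]
eef_rot: [180.0, -0.2, -36.0]
ft_force: [-5.1, -7.3, 12.4]
finger_gap: 0.0304
gripper_force: 117.4
```

```bash
python3 t.py; sed -i 's/w4.png/w5.png/' inhand.py; python3 inhand.py; python3 -c "
from h import *
im,d,K,D,W=cam('scene');a=cv2.resize(im[130:300,190:390],(400,340))[...,::-1]
w=cv2.imread('pics/w5.png')
cv2.imwrite('pics/m5.png',np.hstack([a,cv2.resize(w[100:400,143:497],(400,340))]))"
```

```text
[-1.62487621  0.99320048  0.52080138] [179.95916502  -0.18175088 -36.03927519] 120.24791794341232 0.53
11.975 [ 0.53692587 -0.0186983   0.17239635] [179.95916502  -0.18175088 -36.03927519] 0.030436207192732812 [-5.12671062 -7.28555642 12.4189803 ]
3461 [ 0.0008 -0.0005 -0.0358] [[-0.017  -0.0184 -0.0429]
 [ 0.017   0.0177 -0.0302]]
(np.float64(0.03781057534506516), np.float64(28.0), array([9.44626735e-04, 3.42094387e-05]), array([0.03710273, 0.03814783, 0.03818117]))
[[-0.0181 -0.0058 -0.0372]
 [-0.0127  0.     -0.0354]
 [ 0.0174  0.006  -0.0301]]
```

View pics/m5.png

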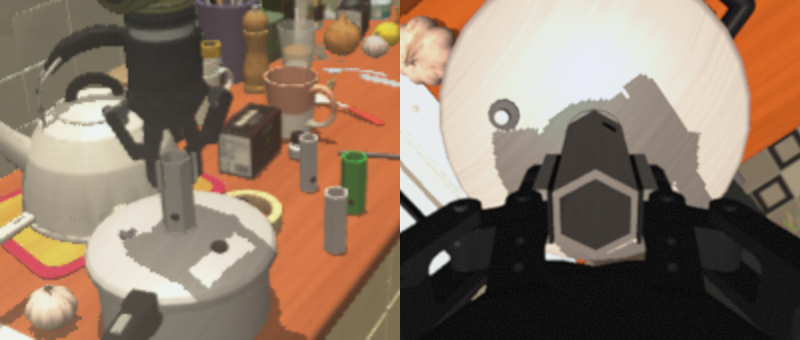

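Left picture: the spanner stands upright, fully down on the lid, and a, b and green are untouched. Right picture: the rim at (597,212) is still in the pads. I'll check whether the tube has turned in the grip.

Run:
```python
from h import *
G={n:cv2.imread(f'pics/{n}.png') for n in('w3','w4','w5')}
g=lambda n:cv2.GaussianBlur(cv2.cvtColor(G[n],6),(3,3),0)[240:335,268:366]
for n in('w4','w5'):
    for mt in (cv2.MOTION_EUCLIDEAN,):
        M=np.eye(2,3,dtype=np.float32)
        cc,M=cv2.findTransformECC(g('w3'),g(n),M,mt,(3,200,1e-6),None,5); print(n,cc,np.rad2deg(np.arctan2(M[1,0],M[0,0])),M[:,2])
cv2.imwrite('pics/rim.png',np.hstack([cv2.resize(G[n][235:340,262:372],(390,372),interpolation=2) for n in('w4','w5')]))
```

```text
w4 0.929806807058611 -0.9386325 [-0.5805549  1.5261889]
w5 0.8995832649461005 -0.36140418 [-0.3595201   0.98840606]
```

View pics/rim.png

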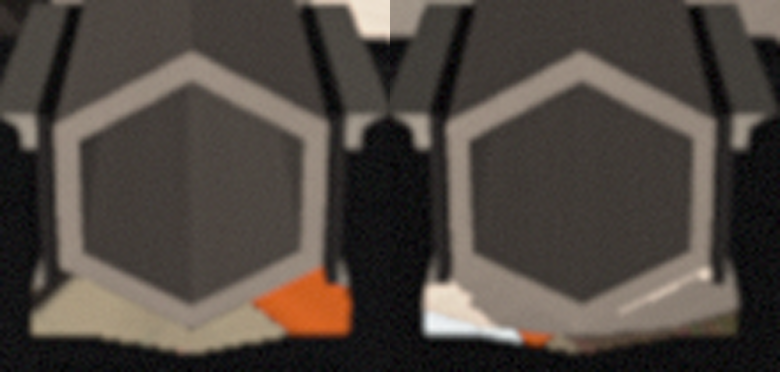

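No slip in the grip (under 1 degree), and the stop isn't clear yet, so I keep turning.

Call:
{"api": "drive_tool", "payload": {
  "targets": [
    [0, 0, 0, 0, 0, 2, 1],
    [0, 0, 0, 0, 0, 4, 1],
    [0, 0, 0, 0, 0, 4, 1]
  ],
  "newtons": 120
}}

```text
t: 12.45
tool_pos: [0.537, -0.0188, 0.1724]
eef_rot: [180.0, -0.2, -40.1]
ft_force: [-3.9, -6.6, 12.9]
finger_gap: 0.0308
gripper_force: 117.4
```

```bash
python3 t.py
```

```text
[-1.6915755   0.94245603  0.04140289] [179.97793996  -0.18302677 -40.10711858] 124.30461189487208 0.32
```

```bash
python3 - <<'E'
from h import *
im,d,K,D,W=cam('wrist'); cv2.imwrite('pics/w6.png',im[...,::-1]); np.savez('w6.npz',im=im,d=d,K=K,D=D,W=W)
# rim line directions by bore mask: dark interior hexagon
for n in('w3','w4','w5','w6'):
    g=cv2.GaussianBlur(cv2.cvtColor(cv2.imread(f'pics/{n}.png'),6),(3,3),0)[235:340,262:372]
    m=(g<92).astype(np.uint8); c,l,st,ce=cv2.connectedComponentsWithStats(m); k=l[52,54]
    out=np.float32(np.argwhere(l==k)[:,::-1]); b=hexfit(out); r=cv2.approxPolyDP(cv2.convexHull(out),4,True)[:,0]
    print(n,g[52,54],g[52,28:36],st[k],b[0],b[1],b[3],r.astype(int).tolist())
E
python3 t.py
```

```text
w3 104 [93 92 92 91 91 91 91 91] [   0    0  110  100 7506] 120.41365971391667 -30.0 [132.23651497 130.00446417  99.        ] [[109, 0], [96, 93], [57, 99], [10, 93], [0, 0]]
w4 70 [62 62 61 61 62 62 61 61] [  23   24   62   61 2876] 58.35320014613987 0.0 [61.         56.84678752 57.21281292] [[83, 70], [55, 84], [25, 71], [23, 39], [52, 24], [84, 39]]
w5 60 [58 59 60 60 59 58 58 57] [  23   24   62   61 2902] 58.71922554992432 0.0 [61.         57.21281292 57.94486373] [[84, 68], [56, 84], [24, 70], [23, 39], [56, 24], [84, 39]]
w6 59 [59 60 60 60 59 59 58 59] [  23   24   62   61 2898] 58.71922554992432 0.0 [61.         57.21281292 57.94486373] [[83, 70], [56, 84], [26, 72], [23, 39], [52, 24], [84, 39]]
[-1.65930851  0.96883427  0.0242709 ] [179.98031281  -0.18051598 -40.08776834] 124.28569365046636 0.11
```

The tube hasn't slipped in the grip, yet the torque built up and then fell away. I'll lift off, look at the nut itself, and reseat.

Call:
{"api": "drive_tool", "payload": {
  "targets": [
    [0, 0, -0.01, 0, 0, 0, 1],
    [0, 0, -0.03, 0, 0, 0, 1],
    [0, 0, -0.058, 0, 0, 0, 1],
    [0, 0, -0.058, 0, 0, -10, 1],
    [0, 0, -0.058, 0, 0, -20, 1],
    [0, 0, -0.058, 0, 0, -30, 1],
    [0, 0, -0.058, 0, 0, -40, 1],
    [0, 0, -0.058, 0, 0, -50, 1],
    [0, 0, -0.058, 0, 0, -60, 1],
    [0, 0, -0.058, 0, 0, -70, 1],
    [0, 0, -0.058, 0, 0, -80, 1],
    [0, 0, -0.058, 0, 0, -90, 1]
  ],
  "newtons": 80
}}

```text
t: 14.0
tool_pos: [0.5365, -0.0177, 0.2287]
eef_rot: [180.0, -0.0, 50.3]
ft_force: [0.9, -0.7, -0.7]
finger_gap: 0.0303
gripper_force: 115.5
```

Call:
{"api": "drive_tool", "payload": {
  "targets": [
    [0.015, 0, 0, 0, 0, -10, 1],
    [0.03, -0.005, 0, 0, 0, -20, 1],
    [0.05, -0.02, 0, 0, 0, -30, 1],
    [0.05, -0.035, 0, 0, 0, -30, 1],
    [0.05, -0.035, 0, 0, 0, -30, 1],
    [0.05, -0.035, 0, 0, 0, -30, 1]
  ]
}}

```text
t: 14.75
tool_pos: [0.5419, 0.0426, 0.229]
eef_rot: [180.0, 0.0, 79.8]
ft_force: [0.8, 0.2, -0.7]
finger_gap: 0.0304
gripper_force: 115.5
```

```bash
cat > nut.py <<'E'
from h import *
s=robot.read_state(); print(s['t'],s['tool_pos'],s['eef_rot'])
im,d,K,D,W=cam('wrist'); X=cloud(d,K,D,W); np.savez('w7.npz',im=im,d=d,K=K,D=D,W=W)
r=np.hypot(X[...,0]-.537,X[...,1]+.0175)
for lo,hi in((.126,.16),(.127,.1345),(.133,.139)):
    q=X[(X[...,2]>lo)&(X[...,2]<hi)&(r<.022)]; print(lo,hi,len(q),q.mean(0).round(4),hexfit(q[:,:2]))
ys,xs=np.nonzero((X[...,2]>.126)&(r<.022)&(X[...,2]<.16)); print(xs.min(),xs.max(),ys.min(),ys.max())
def uv(p): # project worked in camera frame
    Q=(np.atleast_2d(p)-W[:3,3])@W[:3,:3]; return cv2.projectPoints(Q,np.zeros(3),np.zeros(3),K,D)[0][:,0]
c=uv([.537,-.0175,.135])[0].astype(int); print(c)
k=im[max(0,c[1]-45):c[1]+45,max(0,c[0]-45):c[0]+45]
cv2.imwrite('pics/nut7.png',cv2.resize(k,None,fx=6,fy=6,interpolation=2)[...,::-1])
E
python3 nut.py
```

```text
14.75 [0.54185336 0.04259274 0.22900257] [1.79973270e+02 3.87417860e-03 7.97992293e+01]nut.py:6: RuntimeWarning: Mean of empty slice.
  q=X[(X[...,2]>lo)&(X[...,2]<hi)&(r<.022)]; print(lo,hi,len(q),q.mean(0).round(4),hexfit(q[:,:2]))
  ret = um.true_divide(
Traceback (most recent call last):
  File "nut.py", line 6, in <module>
    q=X[(X[...,2]>lo)&(X[...,2]<hi)&(r<.022)]; print(lo,hi,len(q),q.mean(0).round(4),hexfit(q[:,:2]))
                                                                                     ~~~~~~^^^^^^^^^
  File "h.py", line 25, in hexfit
    h=cv2.convexHull(q.astype(np.float32))[:,0]; best=None
      ~~~~~~~~~~~~~~~~~~~~~~~~~~~~~~~~~~~~^^^^^
TypeError: 'NoneType' object is not subscriptable
```

Run:
```python
from h import *
z=np.load('w7.npz'); im,d,K,D,W=[z[k] for k in('im','d','K','D','W')]; X=cloud(d,K,D,W)
p=np.array([[.537,-.0175,.135],[.537,-.0175,.147],[.5419,.0426,.1795]])
Q=(p-W[:3,3])@W[:3,:3]; uv=cv2.projectPoints(Q,np.zeros(3),np.zeros(3),K,D)[0][:,0]; print(Q,uv)
u,v=uv[0].astype(int); print(X[v-16:v+17:8,u].round(3),im[v-16:v+17:8,u])
hsv=cv2.cvtColor(im,cv2.COLOR_RGB2HSV); m=cv2.inRange(hsv,(15,110,60),(32,255,255)); n,l,st,ce=cv2.connectedComponentsWithStats(m)
for i in range(1,n):
    if st[i,4]>80: print(st[i],ce[i].round(),np.nanmedian(X[l==i],axis=0).round(3))
```

```text
[[ 0.00498895  0.0598498   0.26280401]
 [ 0.00500283  0.06298175  0.25121994]
 [-0.00079095  0.01352928  0.20417576]] [[321.01863666 268.29475803]
 [321.29008491 275.0333853 ]
 [314.26939921 220.68157196]]
[[0.548 0.057 0.264]
 [0.544 0.029 0.213]
 [0.543 0.028 0.222]
 [0.543 0.028 0.23 ]
 [0.543 0.028 0.239]] [[126 116 107]
 [113 105  97]
 [ 76  69  63]
 [ 78  70  65]
 [ 76  68  64]]
[571  22  32  14  85] [590.  30.] [ 0.987  0.174 -0.093]
[ 452  176  151   57 4559] [528. 197.] [ 0.811 -0.032  0.008]
[   0  221   39  117 2129] [ 17. 280.] [ 0.099 -0.028  0.014]
```

I shifted the wrong way: the camera looks from the tool's +x side, so the tube now hides the nut. Moving to the other side.

Call:
{"api": "drive_tool", "payload": {
  "targets": [
    [-0.03, 0, -0.01, 0, 0, 0, 1],
    [-0.08, 0, -0.01, 0, 0, 0, 1],
    [-0.125, 0, -0.005, 0, 0, 0, 1],
    [-0.125, 0, 0, 0, 0, 0, 1],
    [-0.125, 0, 0, 0, 0, 0, 1],
    [-0.125, 0, 0, 0, 0, 0, 1]
  ]
}}

```text
t: 15.55
tool_pos: [0.5202, -0.0793, 0.2289]
eef_rot: [180.0, -0.0, 80.0]
ft_force: [0.2, 0.1, -1.0]
finger_gap: 0.0305
gripper_force: 115.5
```

```bash
python3 nut.py
```

```text
15.55 [ 0.52020984 -0.07930438  0.22894246] [ 1.79989427e+02 -4.30898401e-03  7.99585792e+01]
0.126 0.16 836 [ 0.5371 -0.0173  0.1376] (np.float64(0.024695000895045), np.float64(18.0), array([ 0.53697375, -0.01809745]), array([0.02391801, 0.02605696, 0.02411003]))
0.127 0.1345 101 [ 0.5372 -0.017   0.1334] (np.float64(0.024082247393979527), np.float64(18.0), array([ 0.53710115, -0.01749809]), array([0.02391801, 0.0242187 , 0.02411003]))
0.133 0.139 687 [ 0.5371 -0.0173  0.1361] (np.float64(0.02385101945699067), np.float64(16.0), array([ 0.53714697, -0.01744939]), array([0.02389686, 0.02400498, 0.02365122]))
305 339 109 142
[321 124]
```

View pics/nut7.png

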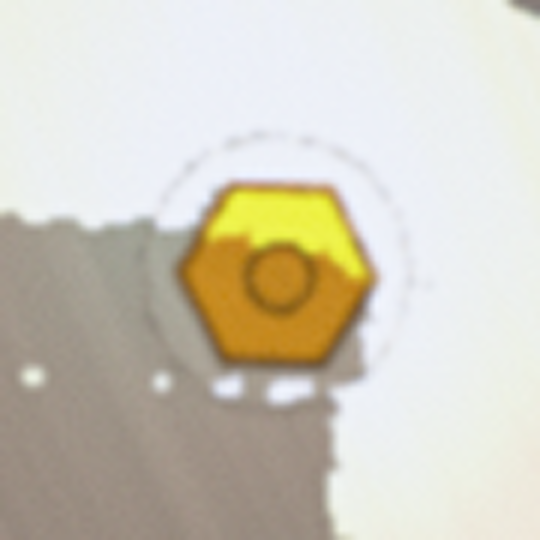

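The nut is at (278,275) in the crop. Its flats are now at about 17–18° (mod 60) against 12° before, and it can only have been driven clockwise, so it has turned about 54–55°. That means it is at its stop, and the spanner began to cam over there. I'll reseat aligned (yaw 48) and preload it gently clockwise.

```bash
python3 -c "
from h import *
print(row([.537,-.0175,.229],48))
z=np.load('w1.npz'); im,d,K,D,W=[z[k] for k in('im','d','K','D','W')]; X=cloud(d,K,D,W); r=np.hypot(X[...,0]-.537,X[...,1]+.0175)
for lo in (.124,.125,.127,.13): print(hexfit(X[(X[...,2]>lo)&(X[...,2]<.139)&(r<.017)][:,:2])[:2])"
```

```text
(array([ 0.0637,  0.0058, -0.    ]), array([ 1.000e-02, -1.000e-02,  3.197e+01]))
(np.float64(0.03279961570070383), np.float64(-30.0))
(np.float64(0.027623094402963493), np.float64(13.0))
(np.float64(0.023856650323580725), np.float64(13.0))
(np.float64(0.02383179460517723), np.float64(13.0))
```

Call:
{"api": "drive_tool", "payload": {
  "targets": [
    [0.03, 0.003, 0, 0, 0, 10, 1],
    [0.0637, 0.0058, 0, 0, 0, 20, 1],
    [0.0637, 0.0058, 0, 0, 0, 30, 1],
    [0.0637, 0.0058, 0.01, 0, 0, 32, 1],
    [0.0637, 0.0058, 0.025, 0, 0, 32, 1],
    [0.0637, 0.0058, 0.038, 0, 0, 32, 1],
    [0.0637, 0.0058, 0.043, 0, 0, 32, 1],
    [0.0637, 0.0058, 0.047, 0, 0, 32, 1],
    [0.0637, 0.0058, 0.051, 0, 0, 32, 1],
    [0.0637, 0.0058, 0.054, 0, 0, 32, 1],
    [0.0637, 0.0058, 0.057, 0, 0, 32, 1],
    [0.0637, 0.0058, 0.057, 0, 0, 32, 1]
  ],
  "newtons": 100
}}

```text
t: 17.1
tool_pos: [0.537, -0.0181, 0.1725]
eef_rot: [180.0, -0.0, 47.9]
ft_force: [-2.1, 2.3, 5.5]
finger_gap: 0.0304
gripper_force: 116.4
```

```bash
python3 t.py
```

```text
[ 0.46592225  0.35528006 -0.06494711] [ 1.79960952e+02 -4.26250856e-02  4.79359299e+01] 36.22099109343366 -0.03
```

Call:
{"api": "drive_tool", "payload": {
  "targets": [
    [0, 0, 0.0005, 0, 0, 4, 1],
    [0, 0, 0.0005, 0, 0, 8, 1],
    [0, 0, 0.0005, 0, 0, 11, 1],
    [0, 0, 0.0005, 0, 0, 11, 1]
  ]
}}

```text
t: 17.6
tool_pos: [0.5375, -0.0178, 0.1725]
eef_rot: [179.9, -0.1, 36.9]
ft_force: [-0.6, 5.7, 8.6]
finger_gap: 0.0304
gripper_force: 116.7
```

```bash
python3 t.py
```

```text
[ 0.96628218 -0.00753356  0.03712613] [ 1.79941180e+02 -1.37489310e-01  3.68999633e+01] 47.261733275034494 0.46
```

Call:
{"api": "drive_tool", "payload": {
  "targets": [
    [0, 0, 0, 0, 0, 2, 1],
    [0, 0, 0, 0, 0, 4, 1],
    [0, 0, 0, 0, 0, 4, 1]
  ]
}}

```text
t: 17.98
tool_pos: [0.5375, -0.0178, 0.1725]
eef_rot: [179.9, -0.1, 32.9]
ft_force: [0.1, 5.1, 8.3]
finger_gap: 0.0303
gripper_force: 116.7
```

```bash
python3 t.py
```

```text
[0.95817015 0.00984107 0.26720649] [ 1.79942454e+02 -1.38549857e-01  3.29385490e+01] 51.23156236024301 0.59
```

```bash
python3 -c "
from h import *
s=robot.read_state(); print(s['torque'][2],s['tool_pos'],s['gripper_force']); print(robot.hand_in())"
```

```text
0.2672064870640292 [ 0.5375104  -0.0177524   0.17246831] 116.71603697352111
the job is handed in; nothing more can be done
None
```

I handed the job in with spanner c gripped and fully seated on the nut. The nut had turned about 55° clockwise and resists at 0.27 N m (drag is 0.12), so I take it as tight, but hand-in gave no verdict. I chose c by measuring the nut (23.9 mm) rather than trying a and b, which still stand where they were.

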